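Close a row of vial-tray lids with one stroke of the fingertips

TASK

Close the four little hinged lids of the curved grey vial tray by running the fingertips lightly along its arc, from the left end to the right end, so that the lids swing over and lie flat one after the other in that order. Only push the lids over, gently: do not lift or shift the tray, and do not disturb the bottles and dishes round it.

Things in the scene. Friction and masses are not known exactly. Their poses are not given: they have to be found in the camera images.
- tray: Curved grey plastic vial tray, loose, 0.75 kg: a bar 36 mm wide and 28 mm tall, bent to an arc of 110 mm radius (centre line), with 4 white lids along it. Origin: under the arc's middle, at bench level. z up, x outwards from the arc's centre, which lies at x = -110 mm, y = 0; y to the left. With p the angle about that centre from x towards y, the bar runs from p = 0.83 (left) to -0.83 rad (right).
- lid_1 (a joint): Hinge of lid 1, at the left end, rad: 0 closed flat, 1.57 upright, 1.95 stop; starts at 1.70 to 1.95, leaning back to the left. A plate 26 mm long, 30 wide, 3 thick; its hinge lies across the bar at p = 0.63 rad, 3 mm above the top; it closes to the right over its well. Slight friction: stays near upright, falls shut once pushed well past upright.
- lid_2 (a joint): Hinge of lid 2, counted from the left end: the same as lid 1, with its hinge at p = 0.29 rad.
- lid_3 (a joint): Hinge of lid 3, counted from the left end: the same as lid 1, with its hinge at p = -0.05 rad.
- lid_4 (a joint): Hinge of lid 4, counted from the left end (the last, at the right end): the same as lid 1, with its hinge at p = -0.39 rad.
- well_1 (a point): Middle of well 1's mouth, on the tray's top (28 mm above the bench), in the middle under lid 1 when closed, at p = 0.495 rad.
- well_2 (a point): Middle of well 2's mouth, on the tray's top (28 mm above the bench), in the middle under lid 2 when closed, at p = 0.155 rad.
- well_3 (a point): Middle of well 3's mouth, on the tray's top (28 mm above the bench), in the middle under lid 3 when closed, at p = -0.185 rad.
- well_4 (a point): Middle of well 4's mouth, on the tray's top (28 mm above the bench), in the middle under lid 4 when closed, at p = -0.525 rad.
- bottle: Bystander: small white sample bottle, 38 mm across, 76 mm tall; origin at the centre of its underside. To be left in place.
- crucible_small: Bystander: small white porcelain crucible, 35 mm across the rim, 26 mm tall; origin at the centre of its underside. To be left in place.
- crucible_large: Bystander: larger white porcelain crucible, 41 mm across the rim, 31 mm tall; origin at the centre of its underside. To be left in place.
- dish: Bystander: round lidded glass dish, 62 mm across, 15 mm tall; origin at the centre of its underside. To be left in place.
- capped_bottle: Bystander: white bottle with a ribbed screw cap, 40 mm across, 86 mm tall; origin at the centre of its underside. To be left in place.
- boat: Bystander: square white weighing boat, 53 mm wide, 14 mm tall; origin at the centre of its underside. To be left in place.

How it is judged:
By the outcome, as a careful person would: the job done as asked, in the order asked, and still so for the second after the job is handed in, with the robot touching nothing.
It also fails if it takes over 32 s, if anything falls off the work surface, if the arm or the gripper's body presses on something with over 40 N, if the wrist force passes 120 N, or if a joint passes its speed limit or range.

ROBOT

A 6-joint arm with a two-finger parallel gripper is mounted at the origin on the work surface; the furniture and walls round the work are solid. World frame = base frame: x ahead of the robot, y to its left, z up, the work surface at z = 0. Lengths are in m, angles in rad, forces in N, time in s.
With the tool pointing down it reaches from about 0.3 to 0.775 m from the base axis. Payload 14.6 kg.
Tool frame: the origin (TCP) lies at the very end of the fingers, on their centre line; the grasp point (between the pads) lies ctrl.tcp_to_grasp behind it (ctrl.tcp_to_grasp is the distance from the TCP to the grasp point, in m); x points along the fingers, y is the direction in which the jaws open and shut, and the axes are right-handed (so a half turn about x gives the same grasp; the last joint's range is limited). The gripper opens to 94 mm and grips with 3 to 60 N. Pads are 16 mm wide; open, the fingers measure 119 mm over their backs; the gripper's body (75 mm by 177 mm) begins 78 mm behind the grasp point.
Start: joints at [1.099, 0.3, 1.521, -0, 1.321, -0.067], TCP at [0.217, 0.506, 0.205] pointing down, gripper open.
Joint ranges: [-3.03, 3.03], [-0.79, 2.21], [0.23, 2.52], [-1.04, 4.18], [0, 3.07], [-2.55, 2.55]. Speed limits (rad/s): [2.22, 2.22, 2.57, 3.14, 3.14, 3.14].

INTERFACE

Orientations are given as [roll, pitch, yaw] about the fixed x, y, z axes, in that order (R = Rz(yaw) Ry(pitch) Rx(roll)).
In Python, from station import ctrl gives the robot as it stands.
- The arm moves only by the tool play_rows, never from a script. Its argument "increments" is a list that holds one entry, the list of rows, each a list of 5 numbers: the closure in counts, from 0 (fully open) to 255 (shut), then the shift along the tool's x, y, z in cm, then the turn about the tool's x in degrees. A call has 1 to 12 rows; each row shifts and turns the commanded pose from where the row before left it, along the tool's axes as they then stand; what a row does not reach is not made up. A row lasts 1/12 s, in which the tool goes at most 41.7 mm and 7.16 degrees, less where a joint would pass 70% of its speed; a pose out of reach is approached as far as the arm can. A call is refused whole if a number of a shift passes 4.17 or a number of a turn 7.16, either way. A call with a gripper value outside its range is refused whole. The fingers move at their own pace and stop on an object; "newtons" is the grip in N (left out, the last holds). Time passes only in rows, so rows that do not move let the fingers close. It gives the time, the measured TCP pose, the force and the opening at its end, in the units of the state.
- ctrl.get_obs(): the state, without advancing time (a new reading comes with each control period).
- ctrl.camera(name): name is "side" or "top"; returns the picture (420x560x3 uint8, red, green, blue); there is no depth.
- ctrl.calibration(name): a dict with "fx", "fy", "cx", "cy" (pixels), "rvec" (rotation vector, rad) and "tvec" (3), from world to camera coordinates, as OpenCV has them. Camera axes: x right, y down, z forward; pixel columns grow to the right and rows downward; lengths in m; the calibration is good to about 2 mm. A picture is of the moment at which its call begins. calibration takes no time and is no camera call.
- ctrl.hand_in(): hands the job in, once; it reports no verdict.
The state is a dict: "time_s": time; "qpos": joint angles; "joint_vel": joint speeds; "tau": joint torques, N m; "ee_pos": TCP position; "eef_rot": TCP orientation; "force": force on the tool from outside, world axes, zero at the start; "moment": the same for the moment, N m; "grip_width": finger opening in m.
Only numpy, scipy, OpenCV 4.12 (cv2) and the standard library are available. Lean on these libraries where they do the work, as an engineer would, in place of code of your own. Each camera call takes 0.05 s, during which the arm holds its last target.

## Working session

There is one attempt and no reset: what is moved stays moved. The work goes in short steps, Python scripts to look and compute and a tool call to move; the robot and the scene stay as the last step left them, time stands still between calls to the robot, and variables do not carry over. Pictures are saved under pics/ and viewed, and the job is handed in when it is done.

Besides the shell and the picture viewer there is one more tool, called after "Emit:" as name([rows], argument=value, ...), one row to a line, values as JSON. play_rows: Moves the arm, as the interface text tells. Its arguments: {"type":"object","properties":{"increments":{"type":"array"},"newtons":{"type":"number"}},"required":["increments"]}

```bash
mkdir -p pics; ls
python3 - <<'E'
from station import ctrl
import cv2
o=ctrl.get_obs()
for k,v in o.items(): print(k,v)
print(ctrl.tcp_to_grasp)
for n in("side","top"):
    cv2.imwrite(f"pics/{n}0.png",ctrl.camera(n)[:,:,::-1]); print(n,ctrl.calibration(n))
E
```

```text
pics
time_s 0.0
qpos [ 1.09943251e+00  3.00467867e-01  1.52155110e+00 -9.00141204e-06
  1.32070827e+00 -6.66073971e-02]
joint_vel [-1.14388129e-03  3.66631067e-04  2.43849893e-04  8.23251614e-04
 -1.94132012e-03  9.12024734e-05]
tau [ 2.53477401e-04 -5.31809986e+01 -3.52732050e+01  7.08064903e-02
  2.44740327e-02 -6.79042205e-05]
ee_pos [0.21648069 0.50532958 0.20490079]
eef_rot [-1.62971929  1.5696617  -2.03447347]
force [ 0.51847583 -0.46482973  0.20449289]
moment [0.03986487 0.0135849  0.02251379]
grip_width 0.09421187485804948
0.0188
side {'fx': 514.815147880922, 'fy': 514.815147880922, 'cx': 278.37172494024924, 'cy': 203.9031281228318, 'rvec': array([ 0.28715901, -2.52928414,  1.65406377]), 'tvec': array([0.34773885, 0.23947307, 0.42594884])}
top {'fx': 538.3601015344494, 'fy': 538.3601015344494, 'cx': 271.97938567781523, 'cy': 215.48594820040933, 'rvec': array([ 2.1573067 , -2.11659872,  0.21677702]), 'tvec': array([-0.44031551,  0.46956259,  0.82543108])}
```

View pics/top0.png

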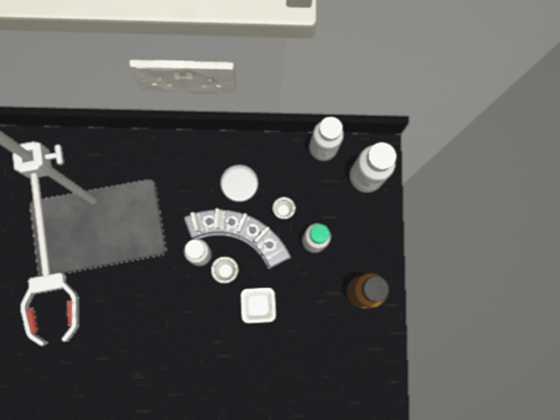

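View pics/side0.png

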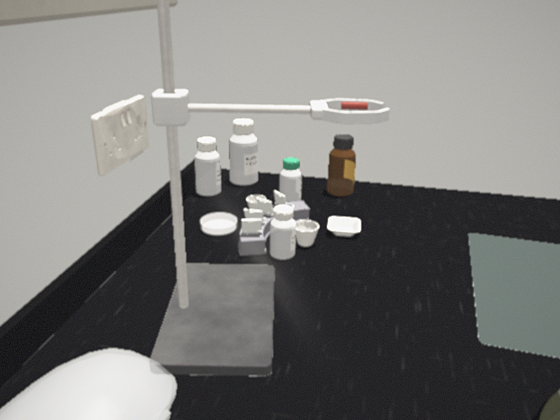

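The top view shows the tray arc from about (190,222) to (285,258), with a bottle at (197,250) close to its inner left, and a stand at the left. I'll enlarge it and overlay a world grid.

```bash
cat > h.py <<'E'
import numpy as np, cv2
from station import ctrl
def cal(n):
    c=ctrl.calibration(n); K=np.array([[c['fx'],0,c['cx']],[0,c['fy'],c['cy']],[0,0,1]]); return K,np.array(c['rvec']),np.array(c['tvec'])
def proj(n,P):
    K,r,t=cal(n); return cv2.projectPoints(np.asarray(P,float).reshape(-1,3),r,t,K,None)[0].reshape(-1,2)
def unproj(n,uv,z):
    K,r,t=cal(n); R=cv2.Rodrigues(r)[0]; c=-R.T@t
    d=(R.T@np.linalg.inv(K)@np.c_[np.asarray(uv,float).reshape(-1,2),np.ones(len(np.asarray(uv).reshape(-1,2)))].T).T
    return c+d*((z-c[2])/d[:,2])[:,None]
def traypts(x,y,th,p,r,z):
    p,r,z=np.broadcast_arrays(np.asarray(p,float),r,z)
    lx=-.11+r*np.cos(p); ly=r*np.sin(p)
    return np.c_[x+np.cos(th)*lx-np.sin(th)*ly, y+np.sin(th)*lx+np.cos(th)*ly, z]
def crop(n,img,c,w,s):
    x0,y0=c[0]-w[0]//2,c[1]-w[1]//2
    return cv2.resize(img[y0:y0+w[1],x0:x0+w[0]],None,fx=s,fy=s,interpolation=cv2.INTER_CUBIC),(x0,y0)
E
python3 - <<'E'
from h import *
for n in('top','side'):
    K,r,t=cal(n);R=cv2.Rodrigues(r)[0];print(n,-R.T@t,R[2])
i=cv2.imread('pics/top0.png')
print(unproj('top',[[190,222],[285,258],[240,215],[197,250],[50,300],[560-160,120],[290,0]],.028))
c,o=crop('top',i,(240,240),(130,100),6);cv2.imwrite('pics/top0c.png',c);print(o)
i=cv2.imread('pics/side0.png')
c,o=crop('side',i,(280,220),(130,100),6);cv2.imwrite('pics/side0c.png',c);print(o)
E
```

```text
top [ 0.32128681 -0.41351489  0.90635725] [ 0.17934273 -0.02036116 -0.98357593]
side [0.28215764 0.36266242 0.38544145] [ 0.19082818 -0.8953953  -0.40230818]
[[ 0.46765673 -0.29668232  0.028     ]
 [ 0.41120201 -0.45419927  0.028     ]
 [ 0.48113746 -0.37870094  0.028     ]
 [ 0.42152124 -0.3101255   0.028     ]
 [ 0.33672963 -0.07943579  0.028     ]
 [ 0.65345905 -0.64963386  0.028     ]
 [ 0.87425751 -0.45733886  0.028     ]]
(175, 190)
(215, 170)
```

View pics/top0c.png

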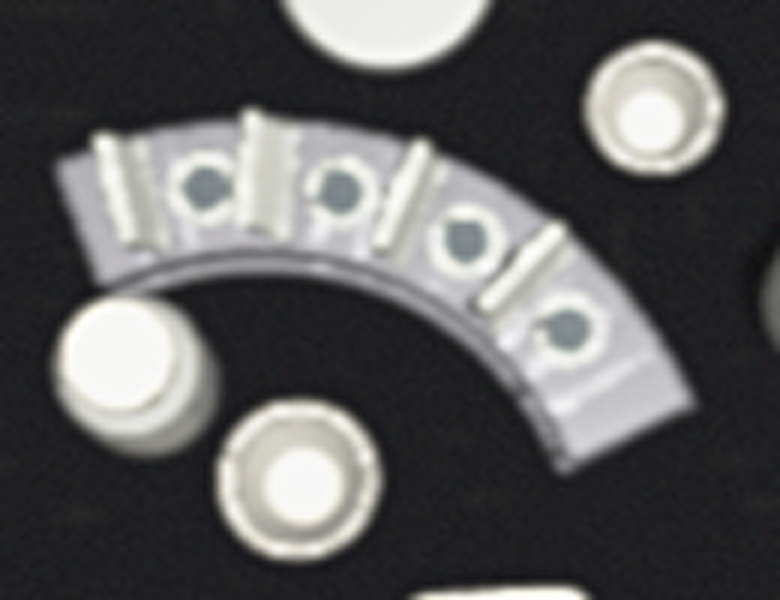

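View pics/side0c.png

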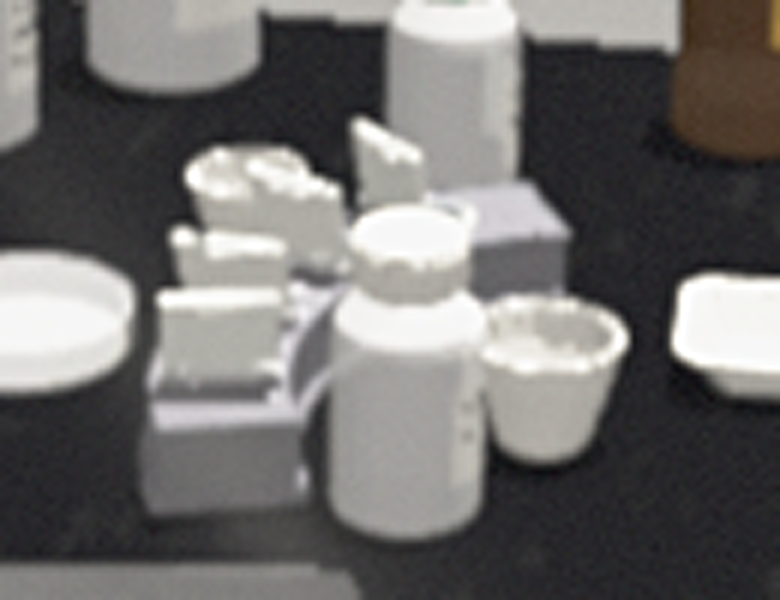

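```bash
cat > fit.py <<'E'
from h import *
from scipy.optimize import least_squares
o=np.array([175,190])
C=lambda a:(np.array(a,float)+.5)/6-.5+o
wells=C([[206,187],[340,192],[465,240],[568,328]])
cor=C([[57,162],[695,405]])
def model(q):
    w=traypts(*q,[.495,.155,-.185,-.525],.11,.028)
    c=traypts(*q,[.83,-.83],.128,.028)
    return proj('top',np.r_[w,c])
s=least_squares(lambda q:(model(q)-np.r_[wells,cor]).ravel(),[.47,-.37,.5])
print(s.x,s.fun.reshape(-1,2).round(2))
q=s.x; np.save('q.npy',q)
for n,cc,f in(('top',(240,240),'top0'),('side',(280,220),'side0')):
    i=cv2.imread(f'pics/{f}.png');c,oo=crop(n,i,cc,(130,100),6)
    def dr(P,col,cl=False):
        uv=((proj(n,P)-oo+.5)*6-.5).round().astype(int); cv2.polylines(c,[uv.reshape(-1,1,2)],cl,col,1)
    p=np.linspace(.83,-.83,30)
    for z,col in((.028,(0,0,255)),(0.,(255,0,0))):
        dr(np.r_[traypts(*q,p,.128,z),traypts(*q,p[::-1],.092,z)],col,True)
    for ph in(.63,.29,-.05,-.39): dr(traypts(*q,[ph,ph],[.095,.125],.031),(0,255,0))
    cv2.imwrite(f'pics/{f}fit.png',c)
E
python3 fit.py
```

```text
[ 0.46600296 -0.38163513 -0.34321611] [[ 0.18 -0.45]
 [ 0.4  -0.41]
 [ 0.48 -0.18]
 [ 0.33 -0.09]
 [-1.12  0.55]
 [-0.26  0.54]]
```

View pics/top0fit.png

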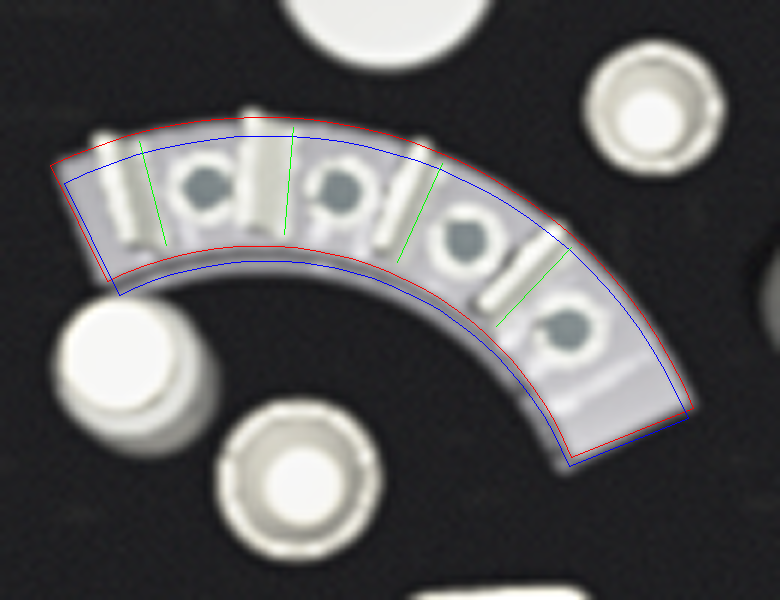

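View pics/side0fit.png

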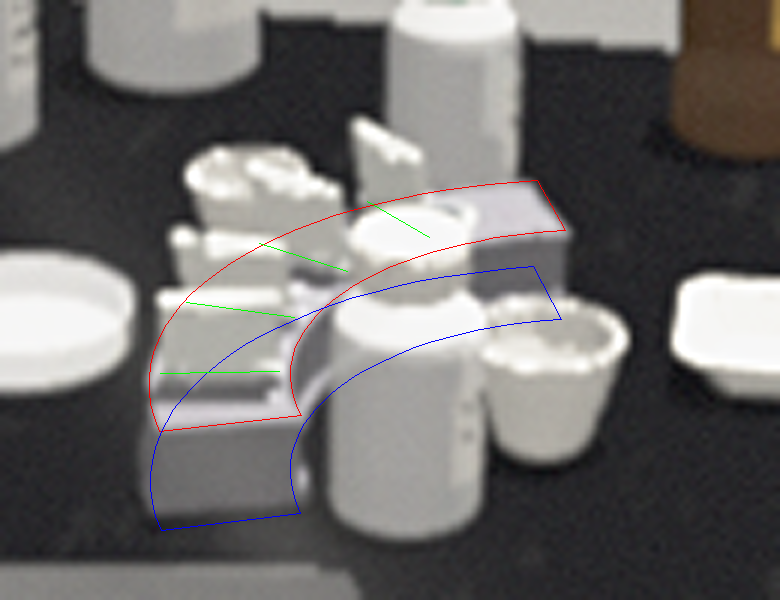

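The tray fit agrees in both views to about 2 mm. Next I'll locate the stand (an obstacle) and the bystanders.

Run:
```python
from h import *
def tri(a,b):
    Ks=[cal('top'),cal('side')]; P=[K@np.c_[cv2.Rodrigues(r)[0],t] for K,r,t in Ks]
    X=cv2.triangulatePoints(P[0],P[1],np.array(a,float),np.array(b,float)); return (X[:3]/X[3]).ravel().round(3)
f=lambda uv,z:unproj('top',uv,z).round(3).tolist()
print('base corners',f([[152,182],[163,256],[35,198],[42,275]],.015))
print('col base',f([[95,201]],.02), unproj('side',[[182,310]],.02).round(3))
print('boss',tri([30,157],[171,106]))
print('ring',tri([52,335],[387,112]), 'ring start',tri([47,283],[318,111]))
print('ring far', f([[50,345],[22,310],[78,310]],.3))
print('bottle top',f([[194.5,249]],.076),'dish',f([[239,183]],.015),'cs',f([[284,208]],.026),'cl',f([[225,270]],.031),'cap',f([[319,233]],.086),'boat',f([[258,306]],.014))
print('bigbottles', f([[331,127],[381,156],[375,288]],.15))
print('shelf',f([[315,22],[133,63]],.3))
```

```text
base corners [[0.537, -0.228, 0.015], [0.412, -0.253, 0.015], [0.505, -0.034, 0.015], [0.377, -0.058, 0.015]]
col base [[0.501, -0.136, 0.02]] [[ 0.499 -0.114  0.02 ]]
boss [ 0.504 -0.129  0.263]
ring [ 0.288 -0.174  0.26 ] ring start [ 0.353 -0.162  0.259]
ring far [[0.284, -0.187, 0.3], [0.321, -0.153, 0.3], [0.322, -0.214, 0.3]]
bottle top [[0.418, -0.312, 0.076]] dish [[0.539, -0.375, 0.015]] cs [[0.495, -0.452, 0.026]] cl [[0.39, -0.357, 0.031]] cap [[0.445, -0.504, 0.086]] boat [[0.333, -0.412, 0.014]]
bigbottles [[0.594, -0.514, 0.15], [0.551, -0.587, 0.15], [0.359, -0.575, 0.15]]
shelf [[0.674, -0.475, 0.3], [0.614, -0.256, 0.3]]
```

```bash
cat >> h.py <<'E'
from scipy.spatial.transform import Rotation as Ro
def rep():
    o=ctrl.get_obs(); R=Ro.from_euler('xyz',o['eef_rot']).as_matrix()
    q=np.load('q.npy'); c=q[:2]-.11*np.array([np.cos(q[2]),np.sin(q[2])])
    d=o['ee_pos'][:2]-c
    print('t',round(o['time_s'],2),'pos',o['ee_pos'].round(4),'F',o['force'].round(2),'w',round(o['grip_width'],4),'q',o['qpos'].round(3))
    print('R',R.round(3).tolist(),'yaw(tool z) deg',np.degrees(np.arctan2(R[1,2],R[0,2])).round(2))
    print('r',np.hypot(*d).round(4),'p',(np.arctan2(d[1],d[0])-q[2]).round(4),'want z yaw for p:',np.degrees(np.arctan2(d[1],d[0])-np.pi/2).round(2))
    return o,R,c
E
python3 - <<'E'
from h import *
o,R,c=rep();print(c)
for p in(.95,0,-.8):
    a=p+np.load('q.npy')[2];print(p,c+.11*np.array([np.cos(a),np.sin(a)]),np.degrees(a-np.pi/2))
E
```

```text
t 0.1 pos [0.2165 0.5053 0.2049] F [ 0.38 -0.87 -0.39] w 0.0939 q [ 1.099  0.3    1.522 -0.     1.321 -0.067]
R [[-0.0, 0.394, 0.919], [-0.001, 0.919, -0.394], [-1.0, -0.001, -0.0]] yaw(tool z) deg -23.19
r 0.8624 p 2.084 want z yaw for p: 9.74
[ 0.36241847 -0.34461822]
0.95 [ 0.45278195 -0.28189309] -55.233844304541265
0 [ 0.46600296 -0.38163513] -109.66483484196947
-0.8 [ 0.40803217 -0.44471512] -155.50145845243534
```

```bash
cat >> h.py <<'E'
def plan(*W,step=.036,turn=0.,g=255):
    """rows from the present pose via W (xyz); total turn in deg spread evenly"""
    o,R,c=rep(); p=o['ee_pos'].copy(); W=[np.array(w,float) for w in W]
    n=[max(1,int(np.ceil(np.linalg.norm(b-a)/step))) for a,b in zip([p]+W[:-1],W)]
    N=sum(n); dt=round(turn/N,2); k=0
    for w,m in zip(W,n):
        for j in range(m):
            t=p+(w-p)/(m-j); s=np.round(R.T@(t-p)*100,2); p=p+R@s/100
            R=R@Ro.from_euler('x',dt,degrees=True).as_matrix()
            print([g,*[float(v) for v in s],dt])
    print(N,'rows')
E
python3 - <<'E'
from h import *
plan((.2165,.5053,.34),(.38,0,.34),(.31,-.22,.34))
E
```

```text
t 0.1 pos [0.2165 0.5053 0.2049] F [ 0.38 -0.87 -0.39] w 0.0939 q [ 1.099  0.3    1.522 -0.     1.321 -0.067]
R [[-0.0, 0.394, 0.919], [-0.001, 0.919, -0.394], [-1.0, -0.001, -0.0]] yaw(tool z) deg -23.19
r 0.8624 p 2.084 want z yaw for p: 9.74
[255, -3.38, -0.0, -0.0, 0.0]
[255, -3.38, -0.01, -0.0, 0.0]
[255, -3.37, -0.0, -0.0, 0.0]
[255, -3.38, -0.01, -0.0, 0.0]
[255, 0.0, -2.67, 2.33, 0.0]
[255, 0.0, -2.67, 2.33, 0.0]
[255, 0.0, -2.67, 2.33, 0.0]
[255, 0.0, -2.67, 2.33, 0.0]
[255, 0.0, -2.67, 2.33, 0.0]
[255, 0.0, -2.67, 2.33, 0.0]
[255, 0.0, -2.67, 2.33, 0.0]
[255, 0.01, -2.66, 2.33, 0.0]
[255, 0.0, -2.67, 2.33, 0.0]
[255, 0.01, -2.66, 2.33, 0.0]
[255, 0.0, -2.67, 2.33, 0.0]
[255, 0.01, -2.66, 2.32, 0.0]
[255, 0.0, -2.67, 2.33, 0.0]
[255, 0.01, -2.66, 2.32, 0.0]
[255, 0.0, -2.67, 2.33, 0.0]
[255, 0.0, -3.28, 0.32, 0.0]
[255, 0.0, -3.28, 0.32, 0.0]
[255, 0.01, -3.28, 0.32, 0.0]
[255, 0.0, -3.28, 0.32, 0.0]
[255, 0.01, -3.28, 0.32, 0.0]
[255, 0.0, -3.29, 0.31, 0.0]
[255, 0.01, -3.28, 0.32, 0.0]
26 rows
```

Emit:
play_rows([
  [[255,-3.38,0,0,0],[255,-3.38,0,0,0],[255,-3.38,0,0,0],[255,-3.38,0,0,0],[255,0,-2.67,2.33,0],[255,0,-2.67,2.33,0],[255,0,-2.67,2.33,0],[255,0,-2.67,2.33,0],[255,0,-2.67,2.33,0],[255,0,-2.67,2.33,0],[255,0,-2.67,2.33,0],[255,0,-2.67,2.33,0]],
], newtons=5)

```text
time_s: 1.1
ee_pos: [0.3037, 0.2342, 0.3405]
eef_rot: [-2.072, 1.571, -2.476]
force: [0.4, -0.3, -0.1]
grip_width: 0.0176
```

Emit:
play_rows([
  [[255,0,-2.67,2.33,0],[255,0,-2.67,2.33,0],[255,0,-2.67,2.33,0],[255,0,-2.67,2.33,0],[255,0,-2.67,2.33,0],[255,0,-2.67,2.33,0],[255,0,-2.67,2.33,0]],
])

```text
time_s: 1.68
ee_pos: [0.3801, -0.0021, 0.3406]
eef_rot: [0.654, 1.571, 0.249]
force: [1.5, 0.8, -0.6]
grip_width: 0.0004
```

Run:
```python
from h import *
cv2.imwrite('pics/side1.png',ctrl.camera('side')[:,:,::-1])
cv2.imwrite('pics/top1.png',ctrl.camera('top')[:,:,::-1])
plan((.31,-.22,.34))
```

```text
t 1.78 pos [ 0.3807 -0.0038  0.3401] F [-0.07  0.37 -0.25] w 0.0007 q [-1.060e-01 -1.640e-01  1.708e+00 -1.000e-03  1.599e+00 -1.267e+00]
R [[-0.001, 0.399, 0.917], [-0.0, 0.917, -0.399], [-1.0, -0.001, -0.001]] yaw(tool z) deg -23.49
r 0.3414 p 1.8605 want z yaw for p: -3.07
[255, 0.0, -3.24, 0.31, 0.0]
[255, 0.0, -3.24, 0.3, 0.0]
[255, 0.01, -3.23, 0.31, 0.0]
[255, 0.0, -3.24, 0.3, 0.0]
[255, 0.01, -3.23, 0.31, 0.0]
[255, 0.0, -3.24, 0.3, 0.0]
[255, 0.01, -3.23, 0.31, 0.0]
7 rows
```

View pics/side1.png

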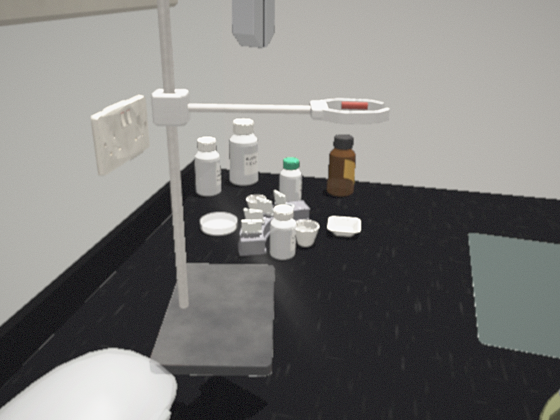

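View pics/top1.png

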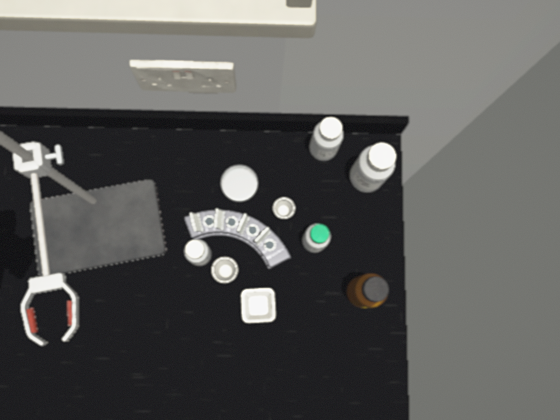

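Run:
```python
from h import *
def tri(a,b):
    Ks=[cal('top'),cal('side')]; P=[K@np.c_[cv2.Rodrigues(r)[0],t] for K,r,t in Ks]
    X=cv2.triangulatePoints(P[0],P[1],np.array(a,float),np.array(b,float)); X=(X[:3]/X[3]).ravel(); return X.round(3), proj('top',X).round(1)
print(tri([315,22],[175,3]),tri([234,64],[148,98]),tri([133,63],[95,110]))
```

```text
(array([ 0.641, -0.472,  0.347]), array([[316.5,  26.4]])) (array([ 0.654, -0.374,  0.213]), array([[235.1,  67.3]])) (array([ 0.654, -0.235,  0.223]), array([[132.4,  61.4]]))
```

Emit:
play_rows([
  [[255,0,-3.24,0.31,0],[255,0,-3.24,0.31,0],[255,0,-3.24,0.31,0],[255,0,-3.24,0.31,0],[255,0,-3.24,0.31,0],[255,0,-3.24,0.31,0],[255,0,-3.24,0.31,0]],
])

```text
time_s: 2.37
ee_pos: [0.3101, -0.218, 0.3407]
eef_rot: [0.463, 1.571, 0.059]
force: [0.5, -0.2, 0.7]
grip_width: 0.0007
```

Run:
```python
from h import *
plan((.36,-.29,.34),(.4495,-.2774,.34),(.4495,-.2774,.11),turn=28.9)
```

```text
t 2.37 pos [ 0.3101 -0.218   0.3407] F [ 0.45 -0.18  0.67] w 0.0007 q [-0.71  -0.169  1.711  0.     1.599 -1.876]
R [[0.0, 0.393, 0.919], [0.0, 0.919, -0.393], [-1.0, 0.0, 0.0]] yaw(tool z) deg -23.16
r 0.137 p 2.306 want z yaw for p: 22.46
[255, 0.02, -1.55, 2.47, 2.22]
[255, 0.02, -1.46, 2.53, 2.22]
[255, 0.03, -1.35, 2.59, 2.22]
[255, 0.0, 1.85, 2.38, 2.22]
[255, 0.0, 1.94, 2.31, 2.22]
[255, 0.0, 2.02, 2.23, 2.22]
[255, 3.29, -0.0, -0.0, 2.22]
[255, 3.29, -0.0, -0.0, 2.22]
[255, 3.28, -0.0, -0.0, 2.22]
[255, 3.29, -0.0, -0.0, 2.22]
[255, 3.28, -0.0, -0.0, 2.22]
[255, 3.29, -0.0, -0.0, 2.22]
[255, 3.28, -0.0, -0.0, 2.22]
13 rows
```

Emit:
play_rows([
  [[255,0.02,-1.55,2.47,2.22],[255,0.02,-1.46,2.53,2.22],[255,0.03,-1.35,2.59,2.22],[255,0,1.85,2.38,2.22],[255,0,1.94,2.31,2.22],[255,0,2.02,2.23,2.22],[255,3.29,0,0,2.22],[255,3.29,0,0,2.22],[255,3.28,0,0,2.22],[255,3.29,0,0,2.22]],
])

```text
time_s: 3.2
ee_pos: [0.4504, -0.2756, 0.2068]
eef_rot: [2.974, 1.57, 2.18]
force: [1.0, -1.3, -0.1]
grip_width: 0.0004
```

Run:
```python
from h import *
cv2.imwrite('pics/side2.png',ctrl.camera('side')[:,:,::-1])
plan((.4495,-.2774,.075),step=.033,turn=6.7)
```

```text
t 3.25 pos [ 0.4485 -0.2744  0.2003] F [-0.14  0.99 -6.88] w 0.0006 q [-0.619  0.256  1.59   0.     1.305 -1.393]
R [[-0.007, 0.715, 0.699], [0.005, 0.699, -0.715], [-1.0, -0.001, -0.009]] yaw(tool z) deg -45.62
r 0.1111 p 1.0277 want z yaw for p: -50.78
[255, 3.13, -0.03, 0.1, 1.68]
[255, 3.13, -0.03, 0.1, 1.68]
[255, 3.14, -0.02, 0.1, 1.68]
[255, 3.13, -0.02, 0.1, 1.68]
4 rows
```

View pics/side2.png

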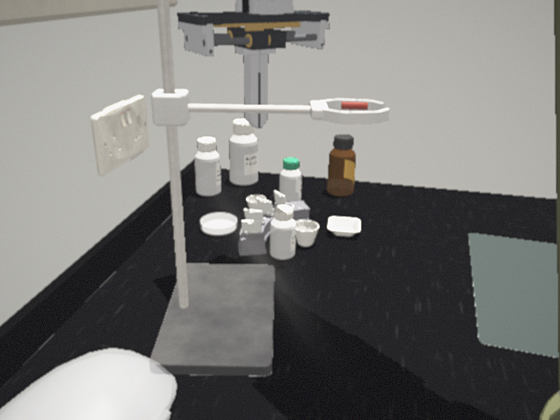

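Emit:
play_rows([
  [[255,0,0,0,0],[255,0,0,0,0]],
])

```text
time_s: 3.42
ee_pos: [0.4507, -0.2766, 0.21]
eef_rot: [0.212, 1.57, -0.579]
force: [0.1, -0.5, 1.1]
grip_width: 0.0006
```

Run:
```python
from h import *
plan((.4495,-.2774,.075),step=.02,turn=6.7)
print(ctrl.get_obs()['tau'])
```

```text
t 3.42 pos [ 0.4507 -0.2766  0.21  ] F [ 0.1  -0.52  1.08] w 0.0006 q [-0.62   0.248  1.576  0.     1.317 -1.4  ]
R [[0.001, 0.711, 0.703], [-0.001, 0.703, -0.711], [-1.0, 0.0, 0.001]] yaw(tool z) deg -45.29
r 0.1115 p 0.9996 want z yaw for p: -52.39
[255, 1.93, -0.02, -0.01, 0.96]
[255, 1.93, -0.02, -0.01, 0.96]
[255, 1.93, -0.02, -0.0, 0.96]
[255, 1.93, -0.02, -0.0, 0.96]
[255, 1.93, -0.02, -0.01, 0.96]
[255, 1.93, -0.02, -0.0, 0.96]
[255, 1.92, -0.03, -0.0, 0.96]
7 rows
[ 7.83989299e-02 -4.68700361e+01 -3.23702538e+01  9.34618220e-04
 -7.56436726e-02  1.07395307e-01]
```

Emit:
play_rows([
  [[255,1.9,-0.04,-0.02,1.0],[255,1.9,-0.04,-0.02,1.0],[255,1.9,-0.04,0,1.0],[255,1.9,0,0,1.0],[255,1.9,0,0,1.0],[255,1.9,0,0,1.0],[255,1.2,0,0,1.0],[255,0.6,0,0,0],[255,0,0,0,0]],
])

```text
time_s: 4.17
ee_pos: [0.4496, -0.2776, 0.0773]
eef_rot: [0.279, 1.57, -0.634]
force: [0.2, -0.2, -0.3]
grip_width: 0.0006
```

Run:
```python
from h import *
for n,cc in(('top',(240,240)),('side',(280,190))):
    im=ctrl.camera(n)[:,:,::-1].copy(); c,o=crop(n,im,cc,(130,100),6); cv2.imwrite(f'pics/{n}3.png',c)
rep()
```

```text
t 4.27 pos [ 0.4499 -0.2778  0.0782] F [-1.08 -0.3  -0.02] w 0.0006 q [-0.622  0.395  1.713  0.     1.032 -1.28 ]
R [[0.002, 0.792, 0.611], [-0.001, 0.611, -0.792], [-1.0, 0.001, 0.002]] yaw(tool z) deg -52.33
r 0.1101 p 0.9955 want z yaw for p: -52.63
```

View pics/top3.png

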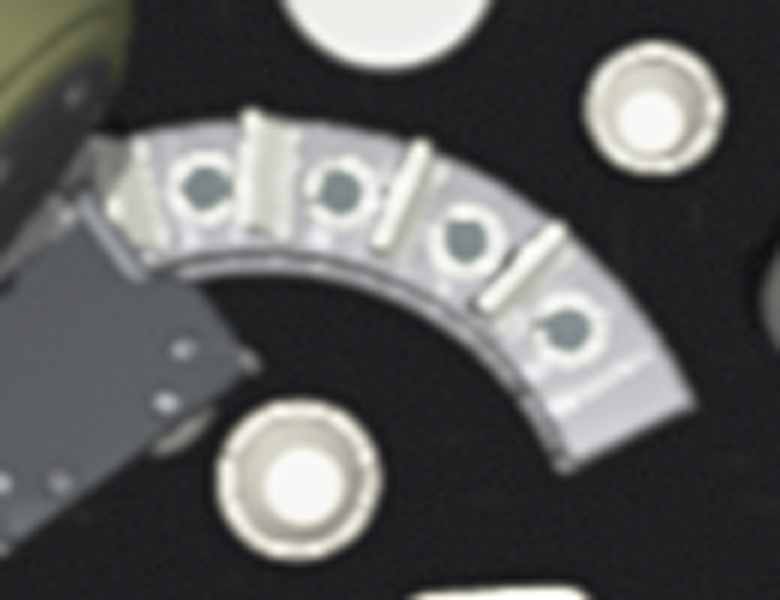

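View pics/side3.png

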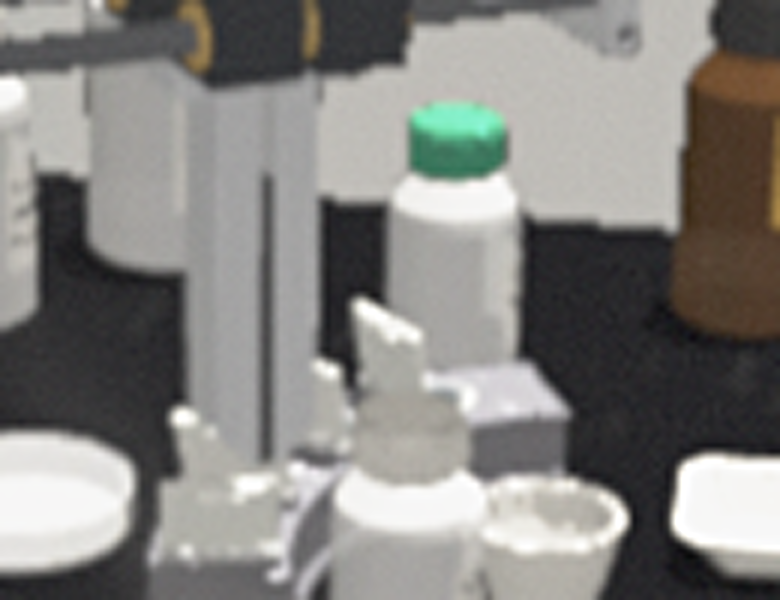

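Emit:
play_rows([
  [[255,1.1,0,0,0],[255,1.1,0,0,0],[255,0.8,0,0,0],[255,0.25,0,0,0],[255,0,0,0,0],[255,0,0,0,0],[255,0,0,0.25,1.3],[255,0,0,0.25,1.3],[255,0,0,0.25,1.3],[255,0,0,0.25,1.3]],
])

```text
time_s: 5.1
ee_pos: [0.4551, -0.2858, 0.0442]
eef_rot: [0.376, 1.57, -0.632]
force: [-0.0, 0.3, -0.3]
grip_width: 0.0004
```

Run:
```python
from h import *
rep()
```

```text
t 5.1 pos [ 0.4551 -0.2858  0.0442] F [-0.01  0.35 -0.3 ] w 0.0004 q [-0.629  0.463  1.707 -0.     0.972 -1.192]
R [[0.0, 0.846, 0.534], [-0.0, 0.534, -0.846], [-1.0, 0.0, 0.0]] yaw(tool z) deg -57.74
r 0.1098 p 0.9087 want z yaw for p: -57.6
```

Emit:
play_rows([
  [[255,0,0,0.25,1.3],[255,0,0,0.25,1.3],[255,0,0,0.25,1.3],[255,0,0,0.25,1.3],[255,0,0,0.25,1.3],[255,0,0,0.25,1.3],[255,0,0,0.25,1.3],[255,0,0,0.25,1.3],[255,0,0,0.25,1.3],[255,0,0,0.25,1.3],[255,0,0,0.25,1.3],[255,0,0,0.25,1.3]],
])

```text
time_s: 6.1
ee_pos: [0.4677, -0.3127, 0.044]
eef_rot: [1.028, 1.571, -0.252]
force: [-0.1, 0.0, 1.3]
grip_width: 0.0
```

Run:
```python
from h import *
for n,cc in(('top',(240,240)),('side',(280,220))):
    im=ctrl.camera(n)[:,:,::-1].copy(); c,o=crop(n,im,cc,(130,100),6); cv2.imwrite(f'pics/{n}4.png',c)
rep()
```

```text
t 6.2 pos [ 0.4677 -0.3128  0.044 ] F [-0.42  0.42 -0.19] w 0.0002 q [-0.655  0.511  1.632 -0.     0.998 -0.946]
R [[0.0, 0.958, 0.288], [-0.0, 0.288, -0.958], [-1.0, 0.0, 0.0]] yaw(tool z) deg -73.28
r 0.11 p 0.6365 want z yaw for p: -73.19
```

View pics/side4.png

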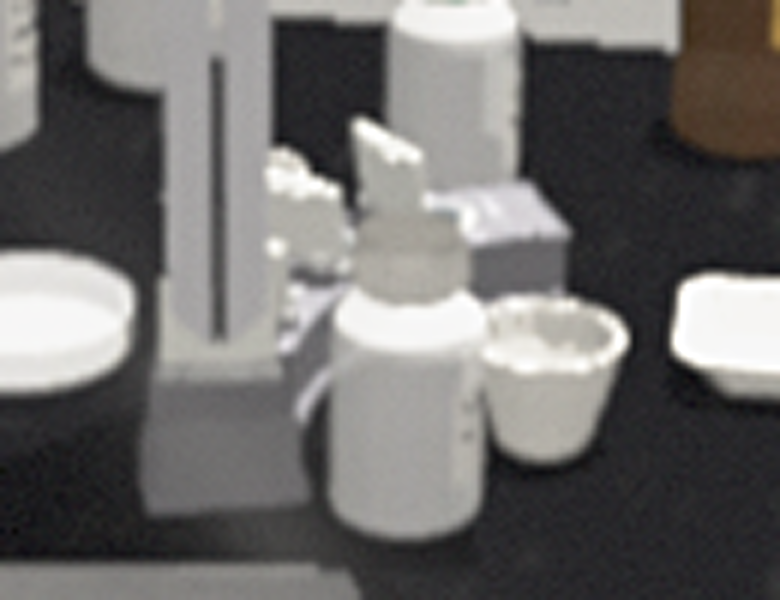

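View pics/top4.png

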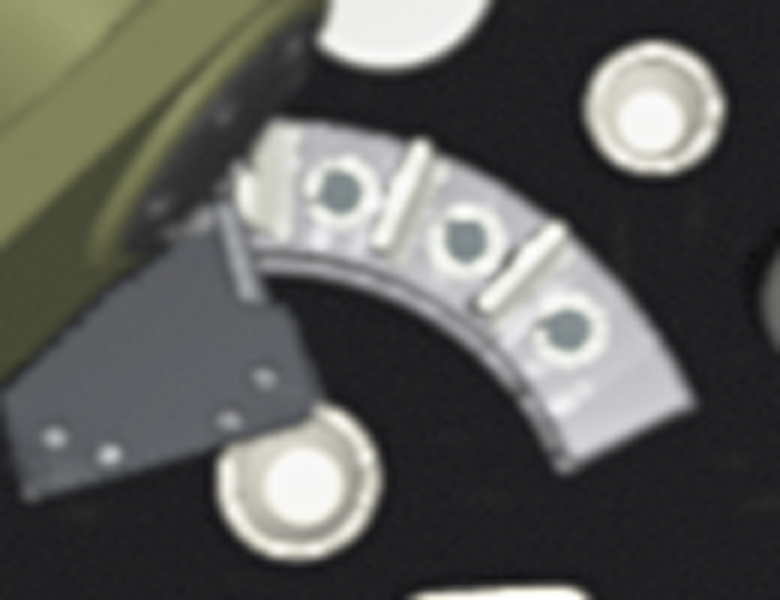

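Emit:
play_rows([
  [[255,0,0,0.25,1.3],[255,0,0,0.25,1.3],[255,0,0,0.25,1.3],[255,0,0,0.25,1.3],[255,0,0,0.25,1.3],[255,0,0,0.25,1.3],[255,0,0,0.25,1.3],[255,0,0,0,0],[255,0,0,0,0],[255,0,0,0,0]],
])

```text
time_s: 7.03
ee_pos: [0.4715, -0.3295, 0.0439]
eef_rot: [-2.503, 1.571, 2.344]
force: [-0.6, -0.0, 0.4]
grip_width: 0.0007
```

Run:
```python
from h import *
for n,cc in(('side',(280,220)),):
    im=ctrl.camera(n)[:,:,::-1].copy(); c,o=crop(n,im,cc,(130,100),6); cv2.imwrite(f'pics/{n}5.png',c)
rep()
```

```text
t 7.08 pos [ 0.4715 -0.3294  0.0439] F [-0.09  0.52  0.12] w 0.0005 q [-0.673  0.534  1.594 -0.     1.013 -0.808]
R [[-0.0, 0.991, 0.134], [0.0, 0.134, -0.991], [-1.0, -0.0, -0.0]] yaw(tool z) deg -82.27
r 0.1101 p 0.4818 want z yaw for p: -82.06
```

View pics/side5.png

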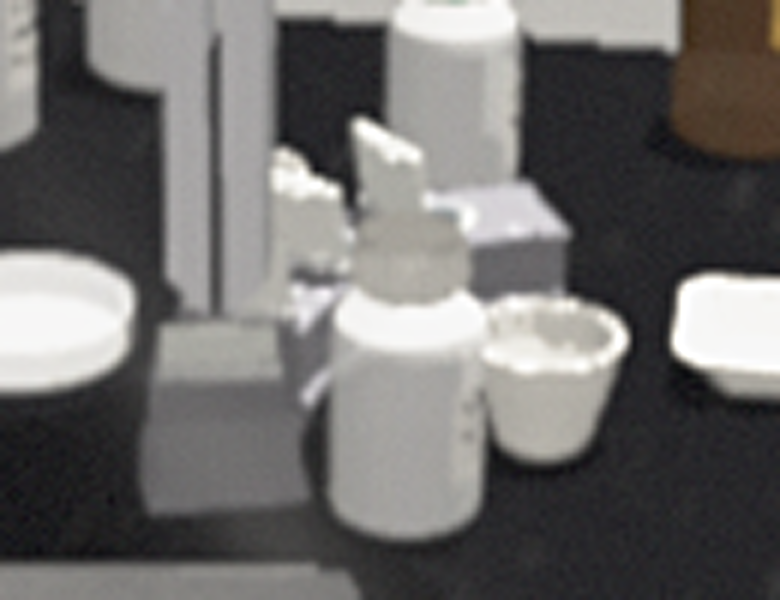

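Emit:
play_rows([
  [[255,0,0,0.25,1.3],[255,0,0,0.25,1.3],[255,0,0,0.25,1.3],[255,0,0,0.25,1.3],[255,0,0,0.25,1.3],[255,0,0,0.25,1.3],[255,0,0,0.25,1.3],[255,0,0,0.25,1.3],[255,0,0,0.25,1.3],[255,0,0,0.25,1.3]],
])

```text
time_s: 7.92
ee_pos: [0.4723, -0.3547, 0.0439]
eef_rot: [-1.999, 1.571, 2.618]
force: [-0.6, 0.2, -0.1]
grip_width: 0.0003
```

Emit:
play_rows([
  [[255,0,0,0.25,1.3],[255,0,0,0.25,1.3],[255,0,0,0.25,1.3],[255,0,0,0.25,1.3],[255,0,0,0.25,1.3],[255,0,0,0,0],[255,0,0,0,0],[255,0,0,0,0]],
])

```text
time_s: 8.58
ee_pos: [0.4705, -0.3667, 0.0439]
eef_rot: [-2.031, 1.571, 2.476]
force: [0.0, -0.2, -0.5]
grip_width: 0.0003
```

Run:
```python
from h import *
for n,cc in(('side',(280,220)),):
    im=ctrl.camera(n)[:,:,::-1].copy(); c,o=crop(n,im,cc,(130,100),6); cv2.imwrite(f'pics/{n}6.png',c)
rep()
```

```text
t 8.63 pos [ 0.4706 -0.3667  0.044 ] F [ 0.11 -0.   -0.06] w 0.0005 q [-0.723  0.575  1.528  0.     1.038 -0.518]
R [[0.0, 0.979, -0.204], [-0.0, -0.204, -0.979], [-1.0, 0.0, 0.0]] yaw(tool z) deg -101.77
r 0.1104 p 0.1417 want z yaw for p: -101.55
```

View pics/side6.png

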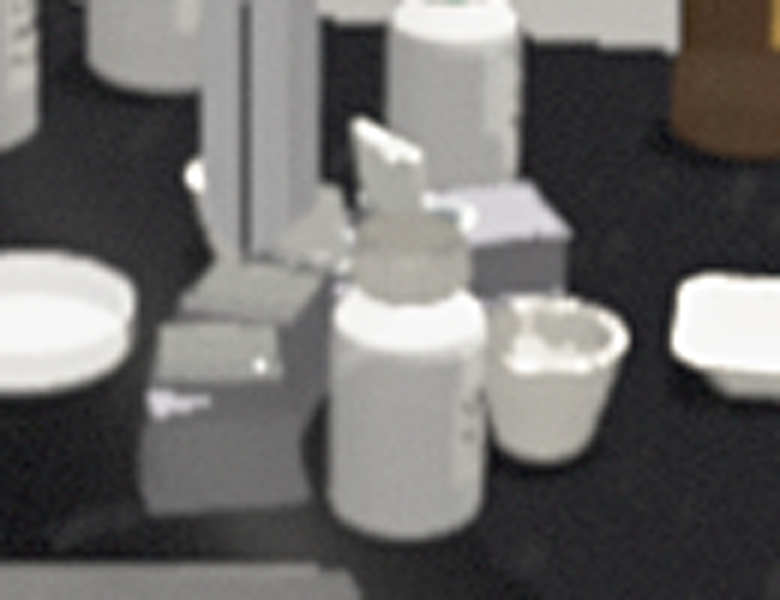

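Lids 1 and 2 lie flat, at about (220,350) and (255,285). Lid 3 is still up behind the finger and the tray has not moved. On to lid 3.

Emit:
play_rows([
  [[255,0,0,0.25,1.3],[255,0,0,0.25,1.3],[255,0,0,0.25,1.3],[255,0,0,0.25,1.3],[255,0,0,0.25,1.3],[255,0,0,0.25,1.3],[255,0,0,0.25,1.3],[255,0,0,0.25,1.3],[255,0,0,0.25,1.3],[255,0,0,0.25,1.3]],
])

```text
time_s: 9.47
ee_pos: [0.4629, -0.3908, 0.044]
eef_rot: [1.196, 1.571, -0.81]
force: [0.4, 0.8, 0.0]
grip_width: 0.001
```

Emit:
play_rows([
  [[255,0,0,0.25,1.3],[255,0,0,0.25,1.3],[255,0,0,0.25,1.3],[255,0,0,0.25,1.3],[255,0,0,0.25,1.3],[255,0,0,0,0],[255,0,0,0,0],[255,0,0,0,0]],
])

```text
time_s: 10.13
ee_pos: [0.4573, -0.4016, 0.044]
eef_rot: [-2.001, 1.571, 2.165]
force: [-0.5, 0.4, 0.4]
grip_width: 0.0005
```

Run:
```python
from h import *
for n,cc in(('side',(280,220)),):
    im=ctrl.camera(n)[:,:,::-1].copy(); c,o=crop(n,im,cc,(130,100),6); cv2.imwrite(f'pics/{n}7.png',c)
rep()
```

```text
t 10.18 pos [ 0.4574 -0.4016  0.044 ] F [ 0.1   0.06 -0.49] w 0.0003 q [-0.781  0.598  1.49   0.     1.053 -0.235]
R [[0.0, 0.855, -0.519], [0.0, -0.519, -0.855], [-1.0, 0.0, -0.0]] yaw(tool z) deg -121.27
r 0.1107 p -0.1973 want z yaw for p: -120.97
```

View pics/side7.png

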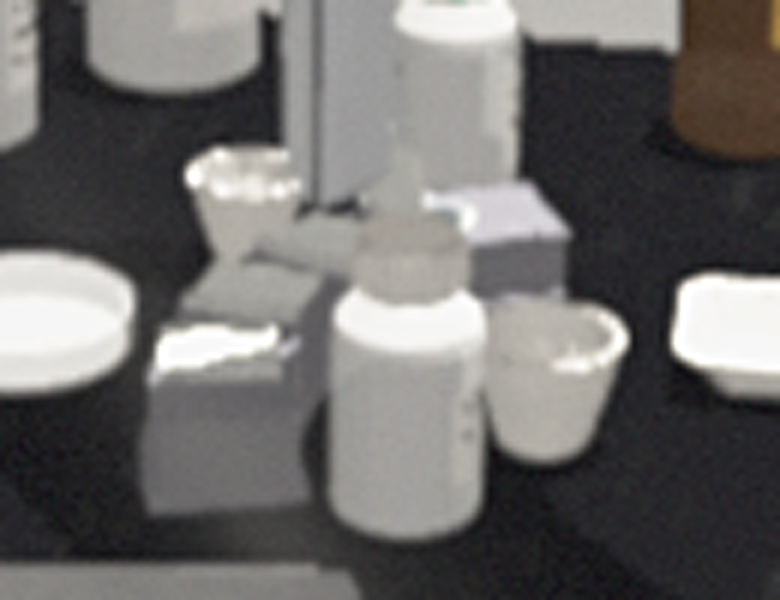

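Lid 3 now lies flat near (310,240), and lid 4 is still up at (395,185). Sweeping lid 4.

Emit:
play_rows([
  [[255,0,0,0.25,1.3],[255,0,0,0.25,1.3],[255,0,0,0.25,1.3],[255,0,0,0.25,1.3],[255,0,0,0.25,1.3],[255,0,0,0.25,1.3],[255,0,0,0.25,1.3],[255,0,0,0.25,1.3],[255,0,0,0.25,1.3],[255,0,0,0.25,1.3]],
])

```text
time_s: 11.02
ee_pos: [0.442, -0.4218, 0.0439]
eef_rot: [-2.327, 1.571, 1.61]
force: [-0.3, 0.3, 0.5]
grip_width: 0.0007
```

Emit:
play_rows([
  [[255,0,0,0.25,1.3],[255,0,0,0.25,1.3],[255,0,0,0.25,1.3],[255,0,0,0.25,1.3],[255,0,0,0.25,1.3],[255,0,0,0.25,1.3],[255,0,0,0.25,1.3],[255,0,0,0.25,1.3],[255,0,0,0,0],[255,0,0,0,0],[255,0,0,0,0]],
])

```text
time_s: 11.93
ee_pos: [0.4272, -0.4347, 0.044]
eef_rot: [1.817, 1.571, -0.708]
force: [0.1, -0.1, -0.7]
grip_width: 0.0007
```

Emit:
play_rows([
  [[255,-1,0,0,0],[255,-2,0,0,0],[255,-3,0,0,0],[255,-3,0,0,0],[255,-3,0,0,0],[255,-3,0,0,0],[255,-3,0,0,0],[255,-2,0,0,0],[255,-1,0,0,0],[255,0,0,0,0]],
])

```text
time_s: 12.77
ee_pos: [0.4276, -0.435, 0.2566]
eef_rot: [1.671, 1.567, -0.854]
force: [0.2, 0.4, -0.1]
grip_width: 0.0007
```

Run:
```python
from h import *
for n,cc in(('side',(280,220)),('top',(240,240))):
    im=ctrl.camera(n)[:,:,::-1].copy(); cv2.imwrite(f'pics/{n}8full.png',im); c,o=crop(n,im,cc,(130,100),6); cv2.imwrite(f'pics/{n}8.png',c)
rep()
```

```text
t 12.87 pos [ 0.427  -0.4345  0.2529] F [ 0.23 -0.22 -0.57] w 0.0005 q [-0.854  0.406  1.269 -0.     1.468  0.1  ]
R [[-0.001, 0.578, -0.816], [0.001, -0.816, -0.578], [-1.0, -0.001, 0.0]] yaw(tool z) deg -144.69
r 0.1107 p -0.604 want z yaw for p: -144.27
```

View pics/side8.png

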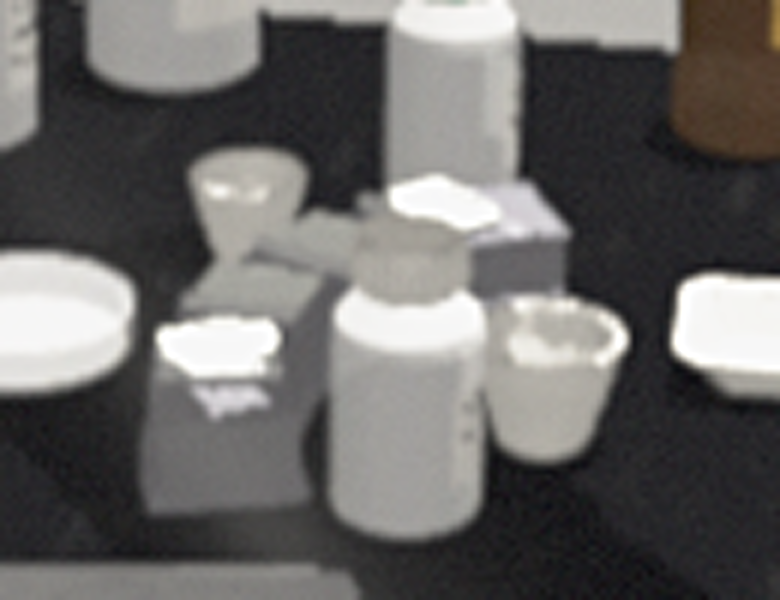

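View pics/top8full.png

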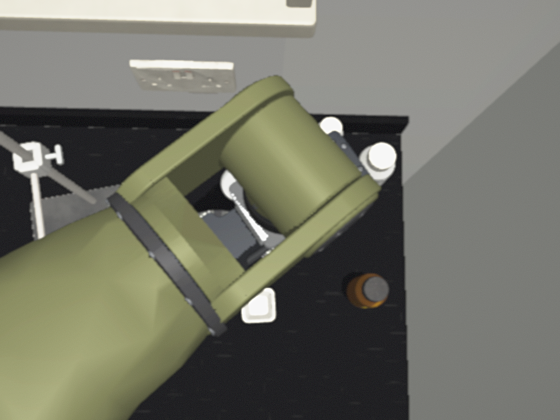

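Run:
```python
from h import *
plan((.427,-.4345,.34),(.2,-.40,.34),step=.033)
```

```text
t 12.87 pos [ 0.427  -0.4345  0.2529] F [ 0.23 -0.22 -0.57] w 0.0005 q [-0.854  0.406  1.269 -0.     1.468  0.1  ]
R [[-0.001, 0.578, -0.816], [0.001, -0.816, -0.578], [-1.0, -0.001, 0.0]] yaw(tool z) deg -144.69
r 0.1107 p -0.604 want z yaw for p: -144.27
[255, -2.9, -0.0, 0.0, 0.0]
[255, -2.9, -0.0, 0.0, 0.0]
[255, -2.91, -0.01, 0.01, 0.0]
[255, 0.0, -2.28, 2.36, 0.0]
[255, 0.0, -2.28, 2.36, 0.0]
[255, 0.0, -2.28, 2.36, 0.0]
[255, 0.01, -2.27, 2.36, 0.0]
[255, 0.0, -2.28, 2.36, 0.0]
[255, 0.01, -2.27, 2.36, 0.0]
[255, 0.0, -2.28, 2.37, 0.0]
10 rows
```

Emit:
play_rows([
  [[255,-2.9,0,0,0],[255,-2.9,0,0,0],[255,-2.9,0,0,0],[255,0,-2.28,2.36,0],[255,0,-2.28,2.36,0],[255,0,-2.28,2.36,0],[255,0,-2.28,2.36,0],[255,0,-2.28,2.36,0],[255,0,-2.28,2.36,0],[255,0,-1.5,1.5,0],[255,0,0,0,0]],
])

```text
time_s: 13.78
ee_pos: [0.2089, -0.4007, 0.3399]
eef_rot: [-1.491, 1.569, 2.265]
force: [-0.4, -0.3, 0.7]
grip_width: 0.0007
```

Run:
```python
from h import *
im=ctrl.camera('top')[:,:,::-1].copy(); cv2.imwrite('pics/top9full.png',im); c,o=crop('top',im,(240,240),(130,100),6); cv2.imwrite('pics/top9.png',c)
```

```text
(no output)
```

View pics/top9.png

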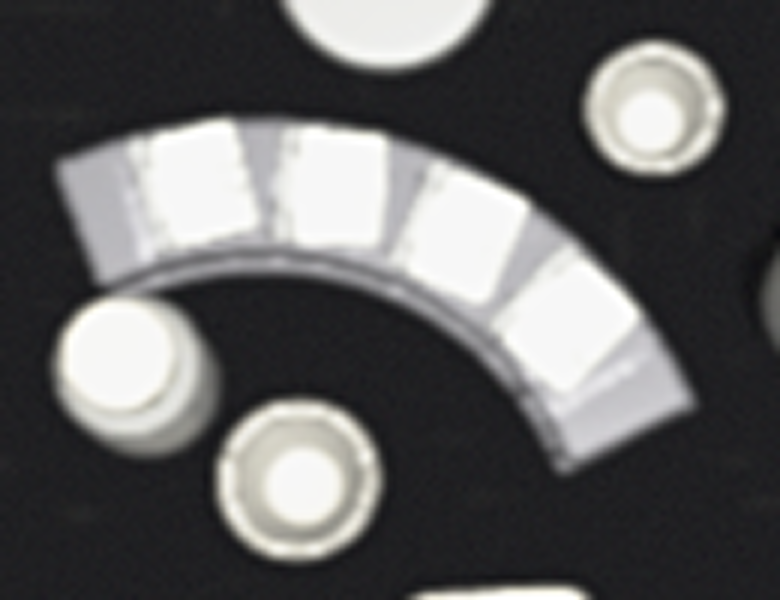

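All four lids lie flat over their wells. The tray corners, (57,162) and (695,405), and the bystanders are at the same pixels as before. Handing in.

```bash
python3 -c "
from station import ctrl
print(ctrl.hand_in())"
```

```text
the job is handed in; nothing more can be done
None
```

All four lids are closed, in order from left to right, and I've handed the job in at about 14 s on the robot's clock (limit 32 s).

I ran the closed fingertips along the tray's arc at about 30 mm/s, roughly 44 mm above the bench. I stopped briefly after each lid so it could fall flat before the next one was touched.

- **Lids:** side pictures showed lids 1, 2 and 3 flat in turn, each before the next was swept. Pictures after the sweep showed all four flat over their wells.
- **Tray and neighbours:** in the last top view the tray's corners were at the same pixels as at the start, as were the bottle, dish and crucibles around it. I did not view the right-hand part of that last top picture. So the capped bottle was last checked in the side view after lid 4, and the boat only in part; both looked unmoved.
- **Forces:** readings during the sweep stayed around 1 N. One reading of about 7 N came earlier, as the arm stopped a fast descent with nothing visibly touching it, and it cleared straight away.
- **End position:** the arm finished retracted and clear of everything, with the TCP 34 cm above the bench.

No check failed or disagreed.

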